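Pack out a rattling slide case

TASK

The three boxes of slides rattle in their carrying case: 15 mm of height is empty between the upper box and the lid. With the spatula's blade in the notch at the front of the case, lever the snap lid up and swing it right back with the blade or a finger; lay the two packing plates that together fill the space snugly, flat one on the other, on the boxes, and shut the lid until it snaps home, without forcing it. Leave the spatula and the spare plate lying flat on the worktop and the other things where they are.

Things in the scene. Friction and masses are not known exactly. Their poses are not given: they have to be found in the camera images.
- case: Grey plastic carrying case that stays put. Box 92 mm long (x) by 66 mm wide (y), rim 74 mm high, walls 4 mm. Origin under its middle, on the worktop; x points from its front (notch, robot's side) to its hinge side, y left, z up. A front lip sticks out 18 mm (x -64 to -46 mm, 78 mm wide) with the lid's equal lip, 3.5 mm thick, on it; side flanges stick out 6 mm.
- case_bed (a point): Point fixed in the case: middle of the top of the top slide box, z 77 mm in the case's frame (3 mm above the rim). The shut lid's ceiling is 15 mm above this point; the lid's cavity is 84 x 58 mm (x, y), centred on it; the shut lid's outer top is 18.5 mm above this point.
- case_notch (a point): Middle of the mouth of the prying notch in the front of the lip: x -64, y 0, z 71.5 mm in the case's frame. The opening is 28 mm wide, 5 mm high (z 69 to 74 mm) and runs 18 mm deep along the case's +x. Its floor belongs to the case, its ceiling is the underside of the lid's lip; the floor's outer edge is the fulcrum for the blade.
- case_hinge (a point): Middle of the lid's hinge line: x 49, y 0, z 74 mm in the case's frame; the line runs along the case's y.
- case_lid (a joint): Lid angle: 0 shut, grows as the front edge swings up and back, stop at 1.8 rad. Two sprung tongues (y +-28 mm, hanging over the front of the lip, 5 mm thick) snap under a bead: the front edge needs 5 to 8 N over 3 mm to pass the snap either way; under 0.02 rad it is snapped home. Past the snap the stiff hinge (0.07 N m) holds any angle. No handle.
- lid_front (a point): Middle of the front lower edge of the lid's lip, 113 mm from the hinge line; moves with the lid. The lid is a tray 21.5 mm deep with an outer top 92 x 66 mm (blank label); behind the lip (18 mm) comes its front wall (4 mm), then the open cavity, 18 mm deep. Swung fully back, this edge stands 184 mm above the worktop.
- slides_top: Uppermost of the three boxes of slides in the case, 52 x 78 x 24 mm, its long side along the case's x, loose with 3 mm play all round; origin in the middle of its underside, so its top is 24 mm higher.
- spatula: Bench spatula 168 mm long, 75 g, lying flat: dark wooden handle 14 mm wide, 16 mm thick; straight steel blade 2.5 mm thick, 16 mm wide. Origin on the handle's underside at the grip point; x points to the blade. Handle x -70 to +14 mm, neck to +22, shank 9 mm wide to +40, full-width blade to +98 mm. The blade's mid-plane is 8 mm above the handle's underside.
- spatula_tip (a point): Tip of the spatula's blade, at mid-thickness (x 98, z 8 mm in the spatula's frame).
- plate_5: Packing plate, white plastic, 70 x 44 mm and 5 mm thick, lying flat; origin in the middle of its underside, x along its 70 mm side. The three plates differ only in thickness.
- plate_9: Packing plate, white plastic, 70 x 44 mm and 9 mm thick; same frame.
- plate_12: Packing plate, white plastic, 70 x 44 mm and 12 mm thick; same frame.
- dropper: Bystander: small white dropper bottle, 27 mm across, 63 mm high, right of the case.
- petri: Bystander: closed round dish, 62 mm across, 16 mm high, behind the case on the left.
- timer: Bystander: small lab timer with three keys, 66 x 58 x 20 mm, behind the case.
- marker: Bystander: felt marker, 127 mm long, on the right.
Things that resemble listed ones, but are neither listed nor needed, are in the scene too. What is shaped like the case but red is not meant.

How it is judged (in metres and radians):
On the way, in this order (a step that is already met when the one before it is completed fails the run):
1. the lid is levered out of its snap by the spatula (lid past 0.06 rad with the spatula bearing on it) (value of joint case_lid above 0.06 rad and contact force between spatula and case_lid above 0.2 N).
2. the lid is swung right back (past 1.3 rad) (value of joint case_lid above 1.3 rad), for 0.2 s.
3. the 5 mm and the 9 mm plate lie flat on the slide boxes with the lid still open (value of joint case_lid above 0.8 rad and z of plate_5 in the frame of case between 0.074 and 0.089 m and horizontal distance between each of plate_5, plate_9 and case below 0.02 m and angle between each of plate_5, plate_9's own z axis and vertical below 0.12 rad and z of plate_9 in the frame of case between 0.074 and 0.085 m and contact force between the fingers and plate_5 below 0.1 N and contact force between the fingers and plate_9 below 0.1 N), for 0.2 s.
At the end, for the whole second after the job is handed in: The lid is shut and snapped home (joint under 0.02 rad) with the 5 mm and the 9 mm plate lying flat (within 0.12 rad) on the slide boxes, each within 20 mm of the middle of the case; the 12 mm plate and the spatula lie flat on the worktop, at rest (value of joint case_lid below 0.02 rad and z of plate_5 in the frame of case between 0.074 and 0.089 m and horizontal distance between each of plate_5, plate_9 and case below 0.02 m and angle between each of plate_5, plate_9's own z axis and vertical below 0.12 rad and z of plate_9 in the frame of case between 0.074 and 0.085 m and height (world z) of plate_12 between -0.01 and 0.006 m and angle between plate_12's own z axis and vertical below 0.15 rad and height (world z) of spatula between -0.01 and 0.008 m and height (world z) of spatula_tip below 0.018 m and linear speed of each of spatula, plate_12 below 0.02 m/s); the robot touches nothing.
It fails at once if the lid is forced down on the plates (over 20 N between lid and plate) (contact force between case_lid and plate_5 above 20 N or contact force between case_lid and plate_9 above 20 N or contact force between case_lid and plate_12 above 20 N).
It fails at once if a bystander is moved by more than 30 mm (distance of any of dropper, petri, timer, marker from where it was at the start of the episode above 0.03 m).
It also fails if it takes over 72 s, if anything falls off the work surface, if the arm or the gripper's body presses on something with over 40 N, if the wrist force passes 120 N, or if a joint passes its speed limit or range.

ROBOT

A 6-joint arm with a two-finger parallel gripper is mounted at the origin on a cart in front of the work surface, level with it; the furniture and walls round the work are solid. World frame = base frame: x ahead of the robot, y to its left, z up, the work surface at z = 0. Lengths are in mm, angles in rad, forces in N, time in s.
With the tool pointing down it reaches from about 300 to 775 mm from the base axis. Payload 14.6 kg.
Tool frame: the origin (TCP) lies at the very end of the fingers, on their centre line; the grasp point (between the pads) lies 19 mm behind it; z points along the fingers, y is the line along which they close (so a half turn about z gives the same grasp; the last joint's range is limited). The gripper opens to 94 mm and grips with 3 to 60 N. Pads are 16 mm wide; open, the fingers measure 119 mm over their backs; the gripper's body (75 mm by 177 mm) begins 78 mm behind the grasp point.
Start: joints at [-1.341, 0.3, 1.521, -0, 1.321, -0.067], TCP at [160.847, -525.944, 205.446] pointing down, gripper open.
Joint ranges: [-3.03, 3.03], [-0.79, 2.21], [0.23, 2.52], [-1.04, 4.18], [0, 3.07], [-2.55, 2.55]. Speed limits (rad/s): [2.22, 2.22, 2.57, 3.14, 3.14, 3.14].

INTERFACE

Orientations are given as [roll, pitch, yaw] about the fixed x, y, z axes, in that order (R = Rz(yaw) Ry(pitch) Rx(roll)).
In Python, from cell import manip gives the robot as it stands.
- The arm moves only by the tool servo_tool, never from a script. Its argument "motion" is a list that holds one entry, the list of rows, each a list of 7 numbers: the shift along the world's x, y, z as a fraction of full scale, then the turn, a rotation vector about the world's x, y, z as a fraction of full scale, then the closure, from 0 (fully open) to 1 (shut). In form: [[[x, y, z, rx, ry, rz, gripper], ...]]. A call has 1 to 10 rows; each row is the pose to reach, as a shift and turn from the pose commanded when the call began, turning the shorter way round; what a row does not reach only later rows make up. Full scale, the value 1, is 0.5 m for a shift and pi rad for a turn. A row lasts 1/10 s, in which the tool goes at most 50 mm and 8.59 degrees, less where a joint would pass 70% of its speed; a pose out of reach is approached as far as the arm can. A call with a number of a shift or a turn outside -1 to 1 is refused whole. A call with a gripper value outside its range is refused whole. The fingers move at their own pace and stop on an object; "newtons" is the grip in N (left out, the last holds). Time passes only in rows, so rows that repeat a pose let the fingers close. It gives the time, the measured TCP pose, the force, the opening and the grip force at its end, in the units of the state.
- manip.read_state(): the state, without advancing time (a new reading comes with each control period).
- manip.camera(name): name is "scene" or "top" or "wrist"; returns a dict with "frame" (400x640x3 uint8, red, green, blue), "range_z" (400x640 float32, mm along the optical axis (not along the pixel's ray), 0 where there is no reading), "vfov" (degrees; the focal length in pixels is half the picture's height over the tangent of half this angle, whatever the lens; pixels are square), "cx", "cy" (the principal point, pixels), "k1" (the pictures are not rectified: a ray, as slopes to the right and down, at radius r is drawn at 1 + k1 r^2 times it, then the intrinsics apply), "cam_to_world" (4x4, takes a point from camera to world coordinates). Camera axes: x right, y down, z forward; pixel columns grow to the right and rows downward; lengths in mm; the calibration is good to about 2 mm. A picture is of the moment at which its call begins.
- manip.sign_off(): hands the job in; it is judged then, once.
The state is a dict: "clock": time; "joints": joint angles; "qd": joint speeds; "effort": joint torques, N m; "eef_pos": TCP position; "eef_rot": TCP orientation; "wrist_force": force on the tool from outside, world axes, zero at the start; "moment": the same for the moment, N m; "finger_gap": finger opening in mm; "finger_force": force on a finger pad.
Only numpy, scipy, OpenCV 4.12 (cv2) and the standard library are available. Lean on these libraries where they do the work, as an engineer would, in place of code of your own. Each camera call takes 0.05 s, during which the arm holds its last target. There are 200 camera calls.

## Working session

There is one attempt and no reset: what is moved stays moved. The work goes in short steps, Python scripts to look and compute and a tool call to move; the robot and the scene stay as the last step left them, time stands still between calls to the robot, and variables do not carry over. Pictures are saved under pics/ and viewed, at most 10 in all, crops included, and the job is handed in when it is done.

Besides the shell and the picture viewer there is one more tool, called after "Request:" by a JSON object that holds its "fn" and its "kwargs". servo_tool: Moves the arm, as the interface text tells. Its arguments: {"type":"object","properties":{"motion":{"type":"array"},"newtons":{"type":"number"}},"required":["motion"]}

```bash
ls; mkdir -p pics
cat > h.py <<'E'
import numpy as np, cv2
from cell import manip
def cam(n):
    c=manip.camera(n); c['f']=200/np.tan(np.radians(c['vfov'])/2); return c
def ray(c,u,v):
    x=(np.asarray(u,float)-c['cx'])/c['f']; y=(np.asarray(v,float)-c['cy'])/c['f']
    X,Y=x.copy(),y.copy()
    for _ in range(10):
        s=1+c['k1']*(X*X+Y*Y); X,Y=x/s,y/s
    return np.stack([X,Y,np.ones_like(X)],-1)
def cloud(c):
    v,u=np.mgrid[0:400,0:640]; p=ray(c,u,v)*c['range_z'][...,None]
    T=c['cam_to_world']; return p@T[:3,:3].T+T[:3,3]
def onplane(c,u,v,z):
    T=c['cam_to_world']; d=ray(c,u,v)@T[:3,:3].T
    return T[:3,3]+d*((z-T[2,3])/d[...,2])[...,None]
def save(c,n,box=None,k=1):
    im=c['frame'][...,::-1]
    if box: im=im[box[1]:box[3],box[0]:box[2]]
    cv2.imwrite('pics/'+n,cv2.resize(im,None,fx=k,fy=k,interpolation=cv2.INTER_CUBIC))
E
python3 - <<'E'
from h import *
a=cam('top');b=cam('scene')
save(a,'top0.png',None,1.25);save(b,'scene0.png',None,1.25)
import pickle;pickle.dump((a,b),open('v0.pkl','wb'))
print(manip.read_state()); print(a['cam_to_world'],a['vfov'],b['cam_to_world'])
E
```

```text
pics
{'clock': 0.1, 'joints': array([-1.34059497e+00,  3.00443538e-01,  1.52153789e+00, -1.75053802e-05,
        1.32063318e+00, -6.65935908e-02]), 'qd': array([-6.64066119e-05, -1.92025723e-03, -3.26806730e-03, -5.00764861e-04,
       -5.16284419e-05, -9.84055467e-04]), 'effort': array([ 1.99938469e-03, -5.32638788e+01, -3.53278363e+01,  7.09833833e-02,
        2.35228508e-02, -5.18824459e-05]), 'eef_pos': array([ 160.79553073, -525.73314979,  204.91970062]), 'eef_rot': array([-3.14057183e+00, -5.10869601e-05,  2.96799262e-01]), 'wrist_force': array([ 0.89322563, -0.51813744, -0.64117597]), 'moment': array([-0.00383514, -0.04469346,  0.00266987]), 'finger_force': 0.0, 'finger_gap': 93.86623524657774}
[[-3.09823201e-03 -9.91782719e-01  1.27896207e-01  4.30401468e+02]
 [-9.99963548e-01  2.05509450e-03 -8.28728145e-03  1.27449868e+02]
 [ 7.95634374e-03 -1.27917221e-01 -9.91752934e-01  1.25429063e+03]
 [ 0.00000000e+00  0.00000000e+00  0.00000000e+00  1.00000000e+00]] 52.04258146061369 [[-8.06611253e-01 -3.13516629e-01  5.01084434e-01 -1.43140713e+02]
 [-5.91004226e-01  4.41557418e-01 -6.75085959e-01  1.07121147e+03]
 [-9.60687421e-03 -8.40674949e-01 -5.41454835e-01  8.63721481e+02]
 [ 0.00000000e+00  0.00000000e+00  0.00000000e+00  1.00000000e+00]]
```

View pics/top0.png

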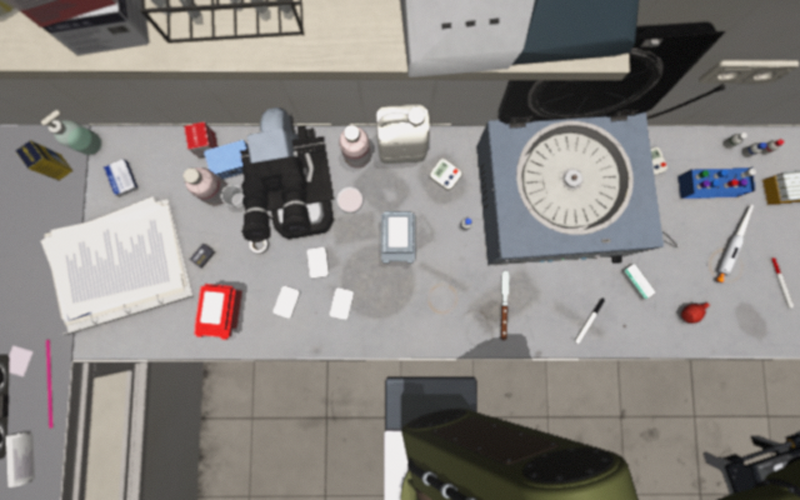

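View pics/scene0.png

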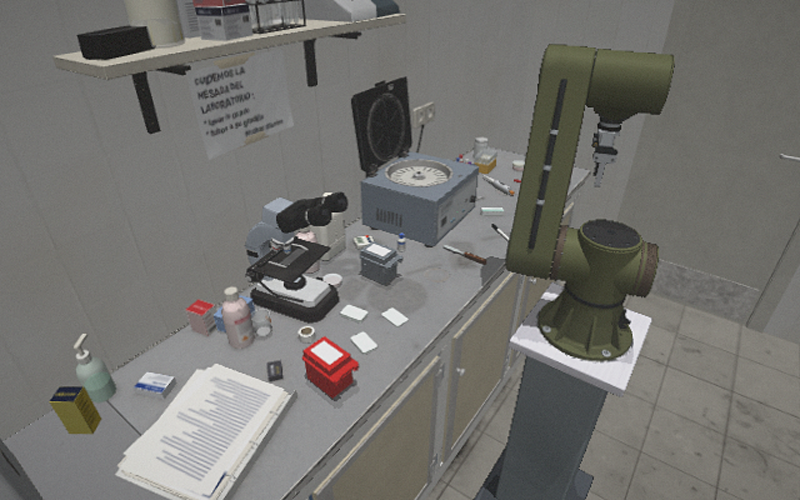

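The top view (picture px, 1.25×) shows these things:
- The grey case is at (398,237). The red lookalike is at (215,310) and is not wanted.
- The three white plates are at (317,262), (286,302) and (341,304).
- The spatula is at (505,305), blade away from the robot. The pen-like things are the marker (590,320), the thermometer (735,243) and a red pen (782,283).
- The dropper is at (467,223), the petri dish at (349,200) and the timer at (446,174).

Run:
```python
from h import *
import pickle
a,b=pickle.load(open('v0.pkl','rb'))
P=cloud(a); z=P[...,2]; hsv=cv2.cvtColor(a['frame'],cv2.COLOR_RGB2HSV)
def rect(m,n):
    ys,xs=np.nonzero(m); q=P[ys,xs]
    r=cv2.minAreaRect(q[:,:2].astype(np.float32)); print(n,len(q),'c',np.round(r[0],1),'size',np.round(r[1],1),'ang',round(r[2],1),'z',np.percentile(q[:,2],[10,50,90]).round(1))
def box(u0,v0,u1,v1):
    m=np.zeros(z.shape,bool); m[int(v0/1.25):int(v1/1.25),int(u0/1.25):int(u1/1.25)]=1; return m
cb=box(370,195,430,280)
rect(cb&(z>85),'case top'); rect(cb&(z>65)&(z<85),'lip'); rect(cb&(hsv[...,2]>200)&(z>85),'label')
for n,bb in dict(A=(300,240,335,285),B=(268,280,305,325),C=(325,282,360,325)).items():
    m=box(*bb)&(hsv[...,2]>185)&(hsv[...,1]<40); rect(m,n)
    ys,xs=np.nonzero(m); print('  corners via plane', cv2.minAreaRect(onplane(a,xs,ys,8)[:,:2].astype(np.float32)), 'ground', np.median(z[box(*bb)&(hsv[...,2]<170)]))
sp=box(490,262,520,345)
rect(sp&(hsv[...,1]>90)&(hsv[...,2]<170),'handle'); rect(sp&(hsv[...,2]>175),'blade'); rect(sp&(z>5),'spat z')
rect(box(570,290,610,350)&(z>4),'marker');rect(box(455,212,478,235)&(z>20),'dropper')
save(a,'top_crop.png',(200,120,430,290),3)
```

```text
case top 759 c [542.5 130.4] size [ 69.  224.1] ang 89.8 z [93.7 96.6 99.8]
lip 341 c [601.1 130. ] size [120.2  76. ] ang 0.1 z [75.  78.2 81.2]
label 359 c [536.6 130.4] size [ 40.2 212.4] ang 89.8 z [94.1 96.8 99.8]
A 374 c [487.5 255.6] size [269.7  77.4] ang 50.0 z [ 4.5 12.4 16. ]
  corners via plane ((548.5361938476562, 327.73150634765625), (75.12206268310547, 46.78855514526367), 7.989673137664795) ground 1.1004967186943304
B 394 c [425.7 282.7] size [300.6  78.1] ang 77.2 z [ 2.9  9.6 13. ]
  corners via plane ((453.2649230957031, 401.4166259765625), (48.159637451171875, 75.16280364990234), 71.13420867919922) ground 0.5200311976739158
C 383 c [433.3 212.2] size [165.7  74.3] ang 75.8 z [0.9 5.1 8.5]
  corners via plane ((448.0120544433594, 268.4138488769531), (48.12900161743164, 73.95174407958984), 77.94329071044922) ground 0.8578499835247158
handle 76 c [ 402.8 -123.3] size [11.9 74.4] ang 85.6 z [11.7 16.2 19.4]
blade 187 c [479.  -24.8] size [290.1 134.4] ang 82.8 z [-1.3  8.  12.5]
spat z 363 c [450.8 -16.9] size [288.6 194.1] ang 89.8 z [ 6.8 13.9 89.5]
marker 244 c [ 408.8 -127.5] size [510.1 140.6] ang 89.9 z [ 4.4  7.7 13.5]
dropper 76 c [543.7  47.6] size [ 26.3 276. ] ang 49.4 z [31.2 46.  64.5]
```

View pics/top_crop.png

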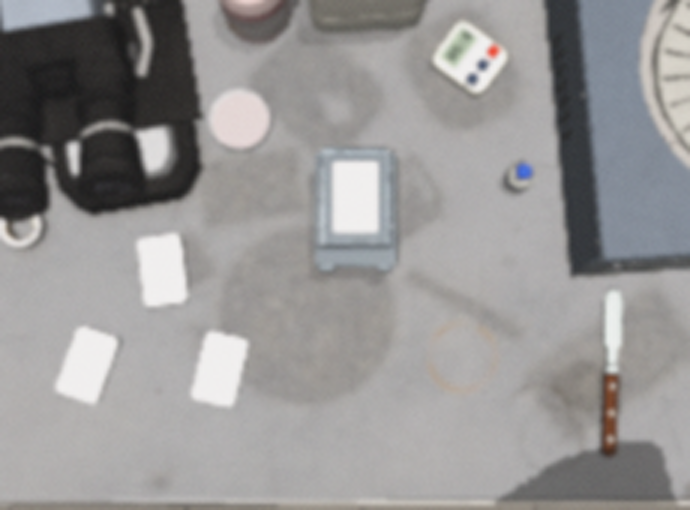

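The crop shows the grey case centred at crop px (357,207), its lip and notch facing down (robot side). The plates are at (162,270), (87,365) and (219,369). By depth they are the 12, 9 and 5 mm plates respectively. The spatula's blade tip is at (613,292) and its handle end at (609,453).

Run:
```python
from h import *
import pickle
a,b=pickle.load(open('v0.pkl','rb'))
P=cloud(a); z=P[...,2]; hsv=cv2.cvtColor(a['frame'],cv2.COLOR_RGB2HSV)
def crop(u0,v0,u1,v1):
    m=np.zeros(z.shape,bool); m[v0//3+120:v1//3+120,u0//3+200:u1//3+200]=1; return m
def rp(m,h,n):
    m=cv2.morphologyEx(m.astype(np.uint8),cv2.MORPH_OPEN,np.ones((2,2),np.uint8))
    k,l,s,c=cv2.connectedComponentsWithStats(m); ys,xs=np.nonzero(l==1+np.argmax(s[1:,4]))
    q=onplane(a,xs,ys,h)[:,:2]; r=cv2.minAreaRect(q.astype(np.float32))
    w=np.linalg.eigh(np.cov(q.T))[1][:,1]; ang=np.degrees(np.arctan2(w[1],w[0]))
    zz=z[l>0]
    print(n,'mean',q.mean(0).round(1),'rect',np.round(r[0],1),np.round(r[1],1),'axis',round((ang+90)%180-90,1),'zmed',np.median(z[ys,xs]).round(1)); return q
rp(crop(320,150,394,250)&(hsv[...,2]>190)&(hsv[...,1]<40),95.5,'label')
rp(crop(300,130,410,285)&(z>60)&(z<125),87,'case all')
rp(crop(300,130,410,285)&(z>87)&(z<125),95.5,'case top')
for n,bb,h in (('A12',(125,220,200,320),12),('B9',(45,315,130,415),9),('C5',(180,320,260,420),5)):
    rp(crop(*bb)&(hsv[...,2]>185)&(hsv[...,1]<40),h,n)
q=rp(crop(590,360,630,465)&(hsv[...,1]>70)&(hsv[...,0]<25),12,'handle');print(q.min(0),q.max(0))
q=rp(crop(595,280,630,372)&(hsv[...,2]>180),9,'blade');print(q.min(0),q.max(0))
```

```text
label mean [607.2 127.3] rect [607.6 127.3] [45.9 69.4] axis -0.6 zmed 96.7
case all mean [597.1 127.3] rect [596.  127.3] [ 75.2 119.2] axis -0.0 zmed 95.1
case top mean [605.9 127.3] rect [606.2 125.9] [65.9 89.7] axis 0.2 zmed 96.4
A12 mean [545.  323.9] rect [545.1 324. ] [74.8 46.6] axis 7.6 zmed 12.4
B9 mean [449.5 398.3] rect [450.2 398.1] [48.1 75.1] axis -16.6 zmed 9.6
C5 mean [444.6 265.4] rect [445.  265.7] [48.2 74.1] axis -13.6 zmed 5.0
handle mean [ 408.6 -126.8] rect [ 407.1 -127.7] [12.1 59.8] axis -4.2 zmed 16.1
[ 377.36789031 -134.57647885] [ 436.81024448 -120.82757294]
blade mean [ 487.9 -134.1] rect [ 483.7 -133.6] [18.3 81.9] axis -1.9 zmed 8.6
[ 442.7996986  -143.71129805] [ 524.54959854 -124.63613497]
```

Request:
{"fn": "servo_tool", "kwargs": {"motion": [[[0.528,0.794,-0.11,0,0,-0.117,0],[0.528,0.794,-0.11,0,0,-0.117,0],[0.528,0.794,-0.11,0,0,-0.117,0],[0.528,0.794,-0.11,0,0,-0.117,0],[0.528,0.794,-0.11,0,0,-0.117,0.6],[0.528,0.794,-0.11,0,0,-0.117,0.6],[0.528,0.794,-0.11,0,0,-0.117,0.6],[0.528,0.794,-0.11,0,0,-0.117,0.6],[0.528,0.794,-0.11,0,0,-0.117,0.6],[0.528,0.794,-0.11,0,0,-0.117,0.6]]], "newtons": 60}}

```text
clock: 1.1
eef_pos: [425.8, -126.3, 150.0]
eef_rot: [-3.141, 0.0, -0.069]
wrist_force: [0.4, -0.9, -0.2]
finger_gap: 49.7
finger_force: 0.0
```

Run:
```python
from h import *
c=cam('wrist'); save(c,'w1.png')
print(manip.read_state()['eef_pos'],c['cam_to_world'].round(2),c['f'])
P=cloud(c);z=P[...,2];hsv=cv2.cvtColor(c['frame'],cv2.COLOR_RGB2HSV)
m=(z>11)&(z<22)&(hsv[...,1]>70)&(hsv[...,0]<25)
m=cv2.morphologyEx(m.astype(np.uint8),cv2.MORPH_OPEN,np.ones((5,5)))
ys,xs=np.nonzero(m);q=onplane(c,xs,ys,15)[:,:2].astype(np.float32)
print(cv2.minAreaRect(q),np.median(z[m>0]),q.min(0),q.max(0))
```

```text
[ 426.93713034 -124.25960678  149.58076293] [[-7.0000e-02 -9.6000e-01 -2.9000e-01  5.0884e+02]
 [-1.0000e+00  7.0000e-02  2.0000e-02 -1.3103e+02]
 [-0.0000e+00  2.9000e-01 -9.6000e-01  3.2879e+02]
 [ 0.0000e+00  0.0000e+00  0.0000e+00  1.0000e+00]] 313.7582515830864
((402.8550720214844, -125.41472625732422), (12.457024574279785, 80.1615982055664), 86.445556640625) 15.537629245649242 [ 362.6007  -134.11137] [ 443.16742 -118.41575]
```

View pics/w1.png

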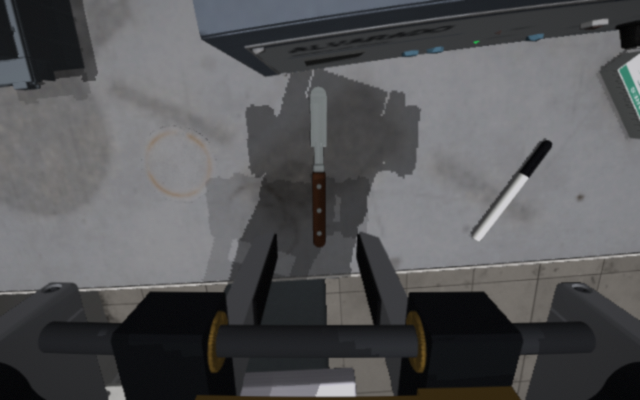

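The wrist view shows the spatula handle from (319,172) to (319,245), midway between the fingertips, with the blade pointing up in the picture. The marker is off to the right at (512,190).

Request:
{"fn": "servo_tool", "kwargs": {"motion": [[[0.012,0.003,-0.1,0,0,0.002,0.6],[0.012,0.003,-0.18,0,0,0.002,0.6],[0.012,0.003,-0.24,0,0,0.002,0.6],[0.012,0.003,-0.28,0,0,0.002,0.6],[0.012,0.003,-0.296,0,0,0.002,0.6],[0.012,0.003,-0.296,0,0,0.002,0.6],[0.012,0.003,-0.296,0,0,0.002,1],[0.012,0.003,-0.296,0,0,0.002,1],[0.012,0.003,-0.296,0,0,0.002,1],[0.012,0.003,-0.296,0,0,0.002,1]]], "newtons": 60}}

```text
clock: 2.15
eef_pos: [431.2, -127.6, 3.1]
eef_rot: [3.141, -0.001, -0.064]
wrist_force: [-2.0, -0.1, 6.7]
finger_gap: 13.5
finger_force: 60.0
```

Request:
{"fn": "servo_tool", "kwargs": {"motion": [[[0,0,0,0,0,0,1],[0,0,0,0,0,0,1],[0,0,0,0,0,0,1]]]}}

```text
clock: 2.45
eef_pos: [431.2, -127.6, 3.1]
eef_rot: [3.141, -0.001, -0.065]
wrist_force: [-1.4, -0.2, 6.9]
finger_gap: 13.3
finger_force: 60.0
```

Request:
{"fn": "servo_tool", "kwargs": {"motion": [[[0,0,0.08,0,0,0,1],[0.006,0.08,0.175,0,0,0.02,1],[0.006,0.17,0.175,0,0,0.02,1],[0.006,0.26,0.175,0,0,0.02,1],[0.006,0.35,0.175,0,0,0.02,1],[0.006,0.43,0.175,0,0,0.02,1],[0.006,0.48,0.175,0,0,0.02,1],[0.006,0.509,0.175,0,0,0.02,1],[0.006,0.509,0.175,0,0,0.02,1],[0.006,0.509,0.175,0,0,0.02,1]]]}}

```text
clock: 3.45
eef_pos: [433.7, 126.8, 89.9]
eef_rot: [3.141, 0.0, -0.001]
wrist_force: [0.2, 0.4, -1.1]
finger_gap: 13.3
finger_force: 60.0
```

Run:
```python
from h import *
import pickle
c=cam('wrist'); save(c,'w2.png'); pickle.dump(c,open('w2.pkl','wb'))
s=manip.read_state();print(s['eef_pos'],s['eef_rot'],s['wrist_force'])
```

```text
[433.78239005 126.44961054  89.92996461] [ 3.14144982e+00  1.60735927e-04 -1.89575871e-03] [ 0.93510946 -0.43712237 -0.60059388]
```

View pics/w2.png

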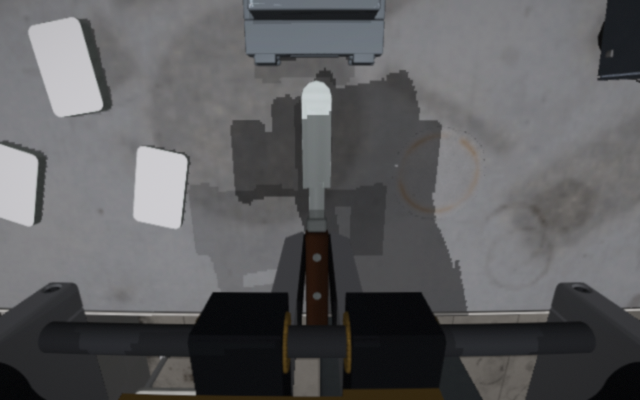

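The blade tip is at (316,82). The lip's front edge runs from (246,57) to (384,57), midpoint u≈315, so the blade is laterally centred.

Run:
```python
from h import *
import pickle
c=pickle.load(open('w2.pkl','rb'));P=cloud(c);z=P[...,2]
print('tip',onplane(c,316.,82.,94.8),'depth',P[86,316],P[95,316],P[150,316])
for u,v in ((246,55),(384,55),(300,53),(330,53)): print(onplane(c,float(u),float(v),77.5).round(1))
for u in (290,300,315,340): print(u,[(v,P[v,u].round(0).tolist()) for v in (14,35,48,52,54,56,60,66)])
```

```text
tip [528.95903563 127.97325567  94.8       ] depth [526.93471879 127.97527083  95.37381067] [522.42435145 127.98115699  95.42129668] [493.48483594 128.01944783  95.59819195]
[544.8 167.5  77.5]
[544.7  89.6  77.5]
[545.7 137.   77.5]
[545.7 120.1  77.5]
290 [(14, [564.0, 142.0, 86.0]), (35, [555.0, 142.0, 76.0]), (48, [548.0, 143.0, 77.0]), (52, [546.0, 143.0, 77.0]), (54, [545.0, 143.0, 76.0]), (56, [545.0, 143.0, 69.0]), (60, [552.0, 149.0, 0.0]), (66, [548.0, 149.0, -0.0])]
300 [(14, [563.0, 136.0, 86.0]), (35, [555.0, 137.0, 77.0]), (48, [548.0, 137.0, 77.0]), (52, [546.0, 137.0, 77.0]), (54, [545.0, 137.0, 77.0]), (56, [545.0, 137.0, 68.0]), (60, [552.0, 141.0, 0.0]), (66, [548.0, 141.0, 0.0])]
315 [(14, [564.0, 128.0, 85.0]), (35, [555.0, 129.0, 79.0]), (48, [548.0, 129.0, 77.0]), (52, [546.0, 129.0, 78.0]), (54, [545.0, 129.0, 77.0]), (56, [546.0, 129.0, 67.0]), (60, [552.0, 129.0, -1.0]), (66, [548.0, 129.0, -1.0])]
340 [(14, [564.0, 115.0, 85.0]), (35, [555.0, 115.0, 77.0]), (48, [548.0, 115.0, 78.0]), (52, [546.0, 114.0, 77.0]), (54, [545.0, 114.0, 77.0]), (56, [545.0, 114.0, 69.0]), (60, [552.0, 109.0, -0.0]), (66, [548.0, 109.0, 0.0])]
```

Request:
{"fn": "servo_tool", "kwargs": {"motion": [[[0,0.001,-0.03,0,0,0,1],[0,0.001,-0.046,0,0,0,1],[0,0.001,-0.046,0,0,0,1],[0.015,0.001,-0.046,0,0,0,1],[0.03,0.001,-0.046,0,0,0,1],[0.037,0.001,-0.046,0,0,0,1],[0.044,0.001,-0.046,0,0,0,1],[0.052,0.001,-0.046,0,0,0,1],[0.06,0.001,-0.046,0,0,0,1],[0.06,0.001,-0.046,0,0,0,1]]]}}

```text
clock: 4.5
eef_pos: [464.2, 127.5, 67.0]
eef_rot: [-3.142, -0.0, -0.002]
wrist_force: [-0.2, 0.3, -0.6]
finger_gap: 13.3
finger_force: 60.0
```

Run:
```python
from h import *
c=cam('wrist'); save(c,'w3.png',(160,0,480,240),2)
s=manip.read_state();print(s['eef_pos'],s['eef_rot'],s['wrist_force'],s['moment'])
```

```text
[463.95113368 127.56011497  66.88551948] [ 3.14157626e+00  7.16498415e-05 -1.68924833e-03] [-0.02648594  0.3911884  -0.24825895] [ 0.06072492  0.01166017 -0.00733373]
```

View pics/w3.png

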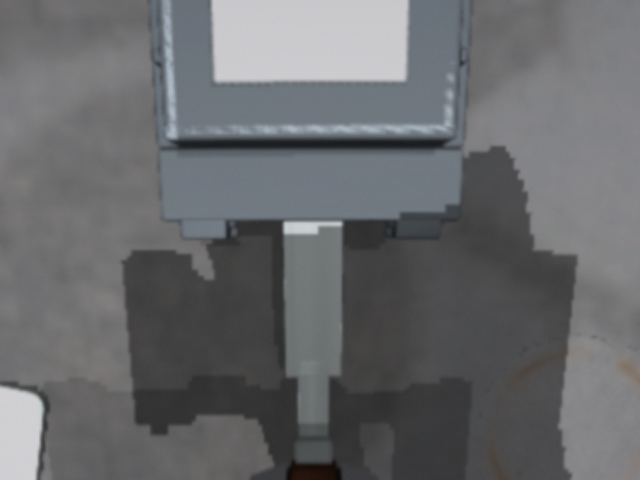

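The blade is about 14 mm inside the notch, centred at crop px (313,225) between the tongues, with no contact force. Next I lever about the lip edge.

Request:
{"fn": "servo_tool", "kwargs": {"motion": [[[0.001,0,-0.016,0,-0.028,0,1],[0.004,0,-0.03,0,-0.056,0,1],[0.007,0,-0.044,0,-0.083,0,1],[0.012,0,-0.057,0,-0.111,0,1],[0.017,0,-0.067,0,-0.133,0,1],[0.022,0,-0.077,0,-0.156,0,1],[0.022,0,-0.077,0,-0.156,0,1],[0.023,0,-0.067,0,-0.156,0,1],[0.023,0,-0.057,0,-0.156,0,1],[0.023,0,-0.057,0,-0.156,0,1]]]}}

```text
clock: 5.55
eef_pos: [475.6, 127.6, 39.2]
eef_rot: [-3.14, -0.491, -0.002]
wrist_force: [-0.4, -0.2, -2.1]
finger_gap: 13.0
finger_force: 59.9
```

Run:
```python
from h import *
c=cam('wrist'); save(c,'w4.png'); P=cloud(c)
s=manip.read_state();print(s['eef_pos'],s['eef_rot'],s['wrist_force'],s['moment'])
a=cam('top');Q=cloud(a);k=(abs(Q[...,1]-127)<25)
for x in range(550,660,12):
    m=k&(abs(Q[...,0]-x)<6)&(Q[...,2]>40)&(Q[...,2]<250);print(x,np.median(Q[...,2][m]).round(1))
```

```text
[475.57494795 127.60332742  38.91050663] [-3.14045200e+00 -4.90781039e-01 -2.06417014e-03] [ 0.09016802  0.58919202 -0.75770244] [ 0.01912943  0.32871149 -0.0203722 ]
550 92.7
562 92.3
574 108.9
586 106.7
598 105.7
610 103.1
622 101.8
634 99.6
646 97.9
658 96.3
```

View pics/w4.png

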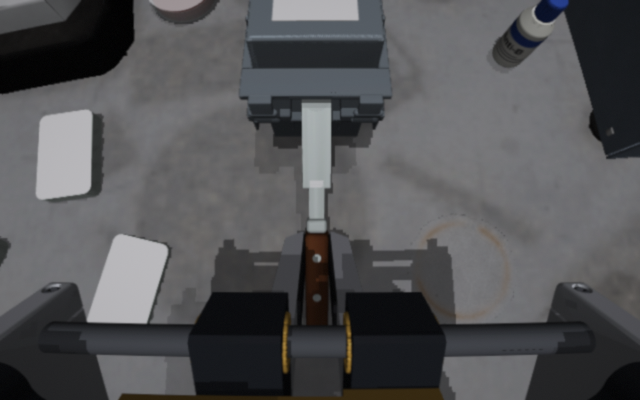

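The lid is raised to about 0.15 rad (lip edge at (315,82)) with the blade under it at (316,100). The snap is passed, so I swing it back along the arc.

Request:
{"fn": "servo_tool", "kwargs": {"motion": [[[0.005,0,0.034,0,0,0,1],[0.012,0,0.054,0,0,0,1],[0.021,0,0.072,0,0,0,1],[0.032,0,0.09,0,0,0,1],[0.044,0,0.106,0,0,0,1],[0.058,0,0.122,0,0,0,1],[0.074,0,0.135,0,0,0,1],[0.09,0,0.147,0,0,0,1],[0.108,0,0.157,0,0,0,1],[0.108,0,0.157,0,0,0,1]]]}}

```text
clock: 6.65
eef_pos: [530.7, 127.6, 117.8]
eef_rot: [-3.14, -0.492, -0.002]
wrist_force: [1.0, 0.4, -1.7]
finger_gap: 13.6
finger_force: 59.9
```

Request:
{"fn": "servo_tool", "kwargs": {"motion": [[[0.018,0,0.008,0,0,0,1],[0.038,0,0.015,0,0,0,1],[0.058,0,0.019,0,0,0,1],[0.079,0,0.022,0,0,0,1],[0.1,0,0.022,0,0,0,1],[0.11,0,0.022,0,0,0,1],[0.11,0,0.022,0,0,0,1]]]}}

```text
clock: 7.35
eef_pos: [584.9, 127.5, 127.7]
eef_rot: [-3.141, -0.49, -0.002]
wrist_force: [-0.6, 0.5, -0.9]
finger_gap: 13.1
finger_force: 59.9
```

Run:
```python
from h import *
s=manip.read_state();print(s['eef_pos'],s['eef_rot'],s['wrist_force'],s['moment'])
a=cam('top');save(a,'top1.png',(240,100,420,250),4);Q=cloud(a);k=(abs(Q[...,1]-150)<12)
for x in range(560,720,10):
    m=k&(abs(Q[...,0]-x)<5);print(x,np.percentile(Q[...,2][m],[20,50,90]).round(0))
```

```text
[584.88587776 127.4800026  127.71510824] [-3.14075497e+00 -4.90007848e-01 -2.03628343e-03] [-0.56935241  0.45869786 -0.88849045] [-0.00470301  0.24509338 -0.07857454]
560 [243. 247. 252.]
570 [234. 236. 237.]
580 [155. 158. 162.]
590 [ 78. 136. 146.]
600 [73. 78. 79.]
610 [75. 77. 80.]
620 [74. 77. 80.]
630 [74. 77. 80.]
640 [62. 76. 81.]
650 [59. 75. 77.]
660 [ 77.  81. 191.]
670 [ 80. 168. 192.]
680 [ 88. 103. 170.]
690 [713. 725. 729.]
700 [728. 729. 730.]
710 [728. 729. 730.]
```

View pics/top1.png

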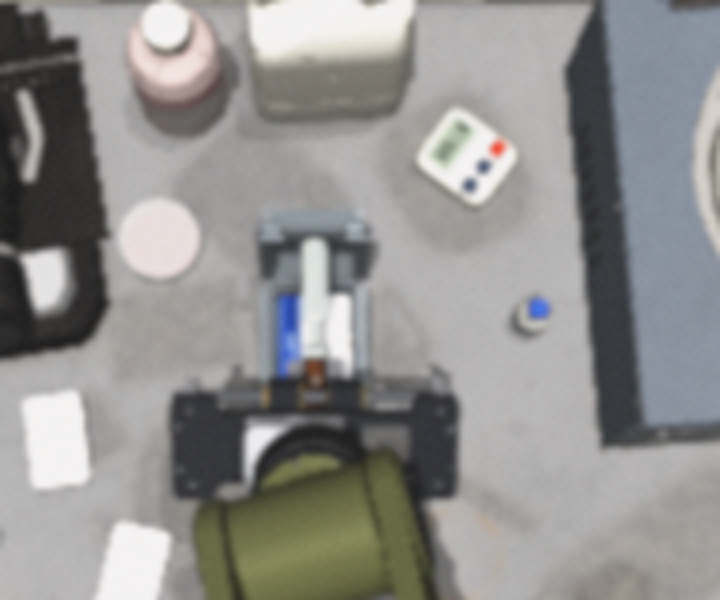

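The lid stands upright (crop px (315,235)), at about 1.6 rad, and the boxes are visible below it. Next, lay the spatula down.

Request:
{"fn": "servo_tool", "kwargs": {"motion": [[[-0.08,0,0,0,0.02,0,1],[-0.17,0,0,0,0.06,0,1],[-0.25,-0.06,0,0,0.1,0,1],[-0.301,-0.14,-0.02,0,0.14,0,1],[-0.301,-0.215,-0.08,0,0.156,0,1],[-0.301,-0.215,-0.16,0,0.156,0,1],[-0.301,-0.215,-0.22,0,0.156,0,1],[-0.301,-0.215,-0.238,0,0.156,0,1],[-0.301,-0.215,-0.248,0,0.156,0,1],[-0.301,-0.215,-0.248,0,0.156,0,1]]]}}

```text
clock: 8.4
eef_pos: [434.2, 20.2, 4.6]
eef_rot: [3.142, -0.001, -0.001]
wrist_force: [0.8, 0.4, 0.1]
finger_gap: 13.5
finger_force: 59.9
```

Request:
{"fn": "servo_tool", "kwargs": {"motion": [[[0,0,-0.002,0,0,0,1],[0,0,-0.002,0,0,0,0.6],[0,0,-0.002,0,0,0,0.3],[0,0,-0.002,0,0,0,0.3],[0,0,-0.002,0,0,0,0.3],[0,0,0.05,0,0,0,0.3],[0,0,0.12,0,0,0,0.3],[0,0,0.2,0,0,0,0.3],[0.003,0.1,0.29,0,0,0.05,0.3],[0.006,0.2,0.292,0,0,0.1,0.3]]]}}

```text
clock: 9.4
eef_pos: [437.8, 106.4, 150.9]
eef_rot: [3.141, -0.006, 0.301]
wrist_force: [1.3, 0.4, -1.6]
finger_gap: 65.9
finger_force: 0.0
```

Request:
{"fn": "servo_tool", "kwargs": {"motion": [[[0.028,0.558,0,0,0,0.807,0.2],[0.028,0.558,0,0,0,0.807,0.2],[0.028,0.558,0,0,0,0.807,0.2],[0.028,0.558,0,0,0,0.807,0.2],[0.028,0.558,0,0,0,0.807,0.2],[0.028,0.558,0,0,0,0.807,0.2],[0.028,0.558,0,0,0,0.807,0.2],[0.028,0.558,0,0,0,0.807,0.2],[0.028,0.558,0,0,0,0.807,0.2],[0.028,0.558,0,0,0,0.807,0.2]]]}}

```text
clock: 10.4
eef_pos: [450.3, 385.2, 147.0]
eef_rot: [-3.141, 0.0, 1.805]
wrist_force: [-0.2, -0.7, 0.6]
finger_gap: 75.1
finger_force: 0.0
```

Request:
{"fn": "servo_tool", "kwargs": {"motion": [[[0,0,0,0,0,0.33,0.2],[0,0,0,0,0,0.33,0.2],[0,0,0,0,0,0.33,0.2],[0,0,0,0,0,0.33,0.2],[0,0,0,0,0,0.33,0.2],[0,0,0,0,0,0.33,0.2],[0,0,0,0,0,0.33,0.2],[0,0,0,0,0,0.33,0.2],[0,0,0,0,0,0.33,0.2]]]}}

```text
clock: 11.3
eef_pos: [450.4, 385.2, 147.1]
eef_rot: [-3.142, -0.0, 2.831]
wrist_force: [-0.9, 0.8, -0.1]
finger_gap: 75.0
finger_force: 0.0
```

```bash
cat >> h.py <<'E'
def plates(c):
    hsv=cv2.cvtColor(c['frame'],cv2.COLOR_RGB2HSV); P=cloud(c); z=P[...,2]
    m=((hsv[...,2]>150)&(hsv[...,1]<30)&(z>2.5)&(z<20)).astype(np.uint8)
    m=cv2.morphologyEx(m,cv2.MORPH_OPEN,np.ones((5,5)))
    n,l,s,_=cv2.connectedComponentsWithStats(m)
    for i in range(1,n):
        if s[i,4]<1500: continue
        ys,xs=np.nonzero(l==i); h=np.median(z[l==i]); q=onplane(c,xs,ys,h)[:,:2]
        (r0,sz,an)=cv2.minAreaRect(q.astype(np.float32))
        if sz[0]<sz[1]: an+=90
        print('plate h',h.round(1),'c',np.round(r0,1),'size',np.round(sz,1),'axis deg',round((an+90)%180-90,1),'px',s[i,:4],s[i,4])
E
python3 - <<'E'
from h import *
c=cam('wrist'); plates(c); save(c,'w5.png')
s=manip.read_state();print(s['eef_pos'],s['eef_rot'],s['joints'])
E
```

```text
plate h 8.6 c [451.1 399.4] size [43.7 67.9] axis deg -18.2 px [308 154  43  64] 2543
plate h 4.6 c [447.6 266.6] size [40.9 66. ] axis deg -13.0 px [189 189  44  59] 1978
plate h 11.4 c [548.  324.4] size [67.2 43.6] axis deg 8.9 px [265 256  55  57] 1563
[450.39391227 385.20437852 147.14491355] [-3.14146904e+00 -1.12273334e-04  2.83118225e+00] [ 6.45735545e-01  4.45090077e-01  1.46202759e+00  2.16532504e-05
  1.23464072e+00 -6.14657530e-01]
```

Request:
{"fn": "servo_tool", "kwargs": {"motion": [[[0.001,0.02,-0.09,0,0,0,0.2],[0.001,0.028,-0.18,0,0,0,0.2],[0.001,0.028,-0.25,0,0,0,0.2],[0.001,0.028,-0.28,0,0,0,0.2],[0.001,0.028,-0.29,0,0,0,0.2],[0.001,0.028,-0.29,0,0,0,0.2],[0.001,0.028,-0.29,0,0,0,1],[0.001,0.028,-0.29,0,0,0,1],[0.001,0.028,-0.29,0,0,0,1],[0.001,0.028,-0.29,0,0,0,1]]], "newtons": 25}}

```text
clock: 12.35
eef_pos: [451.1, 399.4, 2.8]
eef_rot: [3.141, 0.0, 2.835]
wrist_force: [-0.3, -0.8, -0.3]
finger_gap: 46.7
finger_force: 0.0
```

Request:
{"fn": "servo_tool", "kwargs": {"motion": [[[0,0,0,0,0,0,1],[0,0,0,0,0,0,1],[0,0,0,0,0,0,1]]]}}

```text
clock: 12.65
eef_pos: [451.1, 399.3, 2.6]
eef_rot: [3.141, 0.0, 2.835]
wrist_force: [-1.3, -1.1, 5.7]
finger_gap: 43.7
finger_force: 25.0
```

Request:
{"fn": "servo_tool", "kwargs": {"motion": [[[0,0,0.09,0,0,0,1],[0,0,0.18,0,0,0,1],[0,-0.08,0.24,0,0,0.03,1],[0,-0.17,0.276,0,0,0.06,1],[0,-0.26,0.276,0,0,0.0976,1],[0,-0.35,0.276,0,0,0.0976,1],[0.04,-0.43,0.276,0,0,0.0976,1],[0.1,-0.5,0.276,0,0,0.0976,1],[0.18,-0.543,0.276,0,0,0.0976,1],[0.26,-0.543,0.276,0,0,0.0976,1]]]}}

```text
clock: 13.65
eef_pos: [582.4, 124.9, 140.5]
eef_rot: [-3.141, 0.0, 3.139]
wrist_force: [0.4, 1.8, -0.3]
finger_gap: 43.3
finger_force: 25.0
```

Request:
{"fn": "servo_tool", "kwargs": {"motion": [[[0.03,0,0,0,0,0,1],[0.056,0,0,0,0,0,1],[0.056,0,0,0,0,0,1],[0.056,0,0,0,0,0,1]]]}}

```text
clock: 14.05
eef_pos: [608.4, 127.8, 139.8]
eef_rot: [-3.142, -0.001, -3.141]
wrist_force: [0.1, 0.1, 0.6]
finger_gap: 43.8
finger_force: 25.0
```

Run:
```python
from h import *
c=cam('wrist'); save(c,'w6.png')
s=manip.read_state();print(s['eef_pos'],s['eef_rot'],s['wrist_force'],s['finger_gap'])
```

```text
[608.30425378 127.81671342 140.0352788 ] [-3.14151953e+00 -4.93262851e-04 -3.14130751e+00] [-0.46985583 -0.06284405  0.26456536] 43.687489536296994
```

View pics/w6.png

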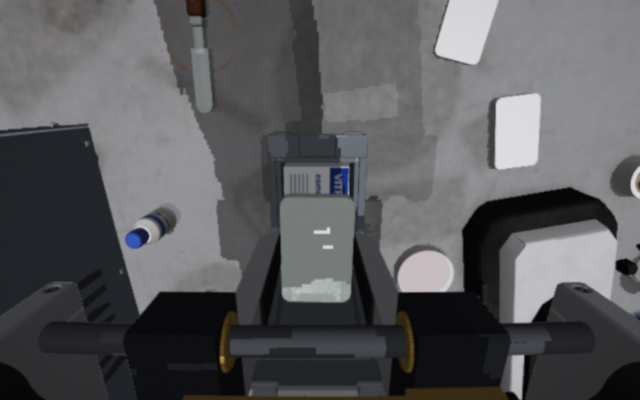

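The plate is held level over the open case at (317,250), in line with the box (u 282–352). The spatula lies flat at upper left, blade tip at (205,105).

Request:
{"fn": "servo_tool", "kwargs": {"motion": [[[0,0,-0.05,0,0,0,1],[0,0,-0.09,0,0,0,1],[0,0,-0.11,0,0,0,1],[0,0,-0.117,0,0,0,1],[0,0,-0.12,0,0,0,1],[0,0,-0.12,0,0,0,1],[0,0,-0.12,0,0,0,0.7],[0,0,-0.12,0,0,0,0.3],[0,0,-0.12,0,0,0,0.3],[0,0,-0.12,0,0,0,0.3]]]}}

```text
clock: 15.1
eef_pos: [609.0, 127.7, 80.4]
eef_rot: [3.142, 0.0, -3.142]
wrist_force: [0.6, 0.7, 1.1]
finger_gap: 63.9
finger_force: 0.0
```

Request:
{"fn": "servo_tool", "kwargs": {"motion": [[[0,0,0.02,0,0,0,0.3],[0,0,0.07,0,0,0,0.3],[-0.03,0,0.14,0,0,0,0.3],[-0.12,0.03,0.14,0,0,-0.03,0.25],[-0.22,0.1,0.14,0,0,-0.076,0.25],[-0.3,0.18,0.14,0,0,-0.076,0.2],[-0.324,0.25,0.14,0,0,-0.076,0.2],[-0.324,0.277,0.14,0,0,-0.076,0.2],[-0.324,0.277,0.12,0,0,-0.076,0.2],[-0.324,0.277,0.06,0,0,-0.076,0.2]]]}}

```text
clock: 16.1
eef_pos: [448.6, 266.6, 111.7]
eef_rot: [3.139, 0.004, 2.904]
wrist_force: [0.9, -0.6, -0.7]
finger_gap: 75.3
finger_force: 0.0
```

Run:
```python
from h import *
s=manip.read_state();print(s['eef_pos'],s['eef_rot'])
a=cam('top');Q=cloud(a);hsv=cv2.cvtColor(a['frame'],cv2.COLOR_RGB2HSV)
m=(abs(Q[...,0]-609)<60)&(abs(Q[...,1]-128)<33)&(Q[...,2]>80)&(Q[...,2]<93)&(hsv[...,2]>180)&(hsv[...,1]<40)
ys,xs=np.nonzero(m);q=onplane(a,xs,ys,86)[:,:2];print(len(q),q.mean(0),cv2.minAreaRect(q.astype(np.float32)),np.median(Q[...,2][m]))
```

```text
[448.56897627 266.58386919 111.72039698] [3.13860761 0.00388944 2.90366021]
368 [610.21881685 129.3306234 ] ((607.5532836914062, 127.2802505493164), (46.259361267089844, 72.89734649658203), 89.9063491821289) 86.5344930590195
```

Request:
{"fn": "servo_tool", "kwargs": {"motion": [[[0,0,-0.08,0,0,0,0.2],[0,0,-0.15,0,0,0,0.2],[0,0,-0.2,0,0,0,0.2],[0,0,-0.214,0,0,0,0.2],[0,0,-0.218,0,0,0,0.2],[0,0,-0.218,0,0,0,0.2],[0,0,-0.218,0,0,0,1],[0,0,-0.218,0,0,0,1],[0,0,-0.218,0,0,0,1],[0,0,-0.218,0,0,0,1]]]}}

```text
clock: 17.15
eef_pos: [447.0, 266.3, 1.5]
eef_rot: [3.141, 0.0, 2.903]
wrist_force: [-0.5, 0.5, -0.4]
finger_gap: 46.5
finger_force: 0.0
```

Request:
{"fn": "servo_tool", "kwargs": {"motion": [[[0,0,0,0,0,0,1],[0,0,0,0,0,0,1],[0,0,0,0,0,0,1]]]}}

```text
clock: 17.45
eef_pos: [447.0, 266.3, 1.4]
eef_rot: [3.141, 0.0, 2.903]
wrist_force: [-1.7, -1.3, 5.3]
finger_gap: 43.5
finger_force: 25.0
```

Request:
{"fn": "servo_tool", "kwargs": {"motion": [[[0,0,0.09,0,0,0,1],[0,0,0.18,0,0,0,1],[0,-0.08,0.26,0,0,0.03,1],[0,-0.16,0.277,0,0,0.06,1],[0.05,-0.24,0.277,0,0,0.076,1],[0.13,-0.277,0.277,0,0,0.076,1],[0.22,-0.277,0.277,0,0,0.076,1],[0.29,-0.277,0.277,0,0,0.076,1],[0.324,-0.277,0.277,0,0,0.076,1],[0.324,-0.277,0.277,0,0,0.076,1]]]}}

```text
clock: 18.45
eef_pos: [609.9, 127.4, 138.6]
eef_rot: [-3.141, -0.001, 3.141]
wrist_force: [0.3, -0.1, 0.2]
finger_gap: 43.1
finger_force: 25.0
```

Request:
{"fn": "servo_tool", "kwargs": {"motion": [[[0,0,-0.04,0,0,0,1],[0,0,-0.08,0,0,0,1],[0,0,-0.095,0,0,0,1],[0,0,-0.1,0,0,0,1],[0,0,-0.1034,0,0,0,1],[0,0,-0.1034,0,0,0,1],[0,0,-0.1034,0,0,0,0.7],[0,0,-0.1034,0,0,0,0.3],[0,0,-0.1034,0,0,0,0.3],[0,0,-0.1034,0,0,0,0.3]]]}}

```text
clock: 19.45
eef_pos: [609.0, 127.7, 88.1]
eef_rot: [3.142, 0.0, -3.142]
wrist_force: [-0.6, -0.8, 0.3]
finger_gap: 63.6
finger_force: 0.0
```

Request:
{"fn": "servo_tool", "kwargs": {"motion": [[[0,0,0.03,0,0,0,0.3],[0,0,0.12,0,0,0,0.3],[-0.1,0,0.2,0,0,0,0.6],[-0.2,0,0.26,0,0,0,1],[-0.28,0,0.28,0,0,0,1],[-0.28,0,0.28,0,0,0,1]]]}}

```text
clock: 20.05
eef_pos: [466.6, 127.9, 231.5]
eef_rot: [3.141, 0.004, -3.141]
wrist_force: [0.9, -0.0, 0.5]
finger_gap: 37.1
finger_force: 0.0
```

Run:
```python
from h import *
s=manip.read_state();print(s['eef_pos'],s['eef_rot'],s['finger_gap'],s['joints'])
a=cam('top');save(a,'top2.png',(220,80,440,280),3);Q=cloud(a);hsv=cv2.cvtColor(a['frame'],cv2.COLOR_RGB2HSV)
m=(abs(Q[...,0]-609)<60)&(abs(Q[...,1]-128)<33)&(Q[...,2]>80)&(Q[...,2]<98)&(hsv[...,2]>180)&(hsv[...,1]<40)
ys,xs=np.nonzero(m);q=onplane(a,xs,ys,91)[:,:2];print(len(q),q.mean(0),cv2.minAreaRect(q.astype(np.float32)),np.percentile(Q[...,2][m],[5,50,95]))
k=(abs(Q[...,1]-128)<25)&(Q[...,0]>640)&(Q[...,0]<720)&(Q[...,2]>120)&(Q[...,2]<200)
print(np.percentile(Q[k],[2,25,50,75,98],axis=0).round(0))
```

```text
[466.64026448 127.93190656 231.50108685] [ 3.14066215  0.00432151 -3.14080386] 37.12126328359756 [ 1.91814372e-01  1.28133837e-01  1.66784940e+00  9.55790642e-05
  1.34118985e+00 -1.37979431e+00]
377 [609.15599643 129.08568322] ((606.7946166992188, 128.72930908203125), (48.85630798339844, 72.59102630615234), 89.90616607666016) [87.3031233  91.47512294 95.24853687]
[[665. 103. 164.]
 [671. 114. 167.]
 [675. 127. 171.]
 [684. 140. 185.]
 [690. 151. 193.]]
```

View pics/top2.png

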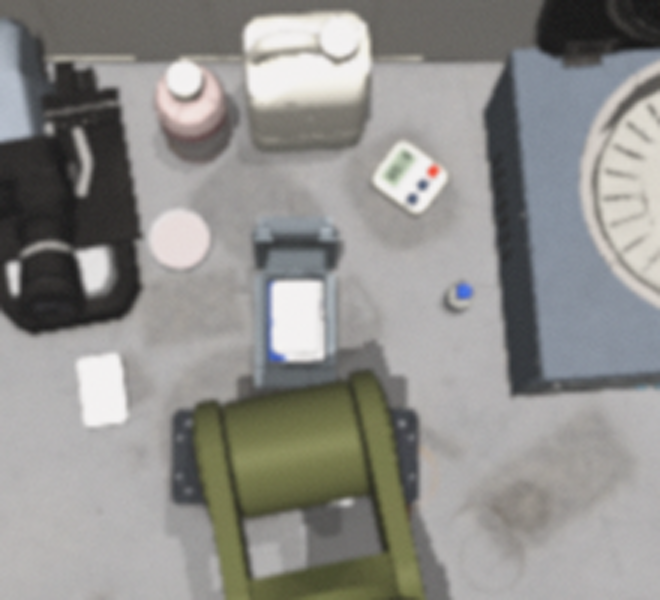

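Plates 9 and 5 lie stacked and centred at crop px (297,320). The lid stands open behind them at (295,240) and the bystanders are unmoved. Now I go behind the lid with closed fingers.

Request:
{"fn": "servo_tool", "kwargs": {"motion": [[[0.1,0,0,0,0,0,1],[0.2,0,0,0,0,0,1],[0.3,0,0,0,0,0,1],[0.4,0,0,0,0,0,1],[0.492,0,0,0,0,0,1],[0.492,0,0,0,0,0,1],[0.492,0,0,0,0,0,1],[0.492,0,-0.06,0,0,0,1],[0.492,0,-0.12,0,0,0,1],[0.492,0,-0.156,0,0,0,1]]]}}

```text
clock: 21.1
eef_pos: [713.5, 127.7, 148.8]
eef_rot: [-3.141, -0.001, -3.141]
wrist_force: [0.7, 0.5, -0.7]
finger_gap: 0.5
finger_force: 0.0
```

Request:
{"fn": "servo_tool", "kwargs": {"motion": [[[0,0,0,0,0,0,1],[0,0,0,0,0,0,1]]]}}

```text
clock: 21.3
eef_pos: [714.7, 127.8, 151.9]
eef_rot: [3.141, 0.002, -3.141]
wrist_force: [0.4, -1.2, -0.1]
finger_gap: 0.7
finger_force: 0.0
```

Request:
{"fn": "servo_tool", "kwargs": {"motion": [[[-0.05,0,0.01,0,0,0,1],[-0.08,0,0.012,0,0,0,1],[-0.097,0,0.013,0,0,0,1],[-0.114,0,0.012,0,0,0,1],[-0.13,0,0.01,0,0,0,1],[-0.146,0,0.006,0,0,0,1],[-0.162,0,0,0,0,0,1],[-0.177,0,-0.008,0,0,0,1],[-0.191,0,-0.016,0,0,0,1],[-0.191,0,-0.016,0,0,0,1]]]}}

```text
clock: 22.3
eef_pos: [618.6, 127.8, 141.8]
eef_rot: [-3.142, -0.001, -3.141]
wrist_force: [0.0, -0.3, -0.2]
finger_gap: 0.8
finger_force: 0.0
```

Run:
```python
from h import *
s=manip.read_state();print(s['eef_pos'],s['wrist_force'])
a=cam('top');Q=cloud(a);k=(abs(abs(Q[...,1]-128)-25)<6)
for x in range(540,700,12):
    m=k&(abs(Q[...,0]-x)<6)&(Q[...,2]>40)&(Q[...,2]<250);print(x,np.percentile(Q[...,2][m],[10,50]).round(0) if m.any() else None)
```

```text
[618.64915063 127.77990322 141.82315999] [ 0.0363237  -0.30096454 -0.19168158]
540 None
552 None
564 None
576 None
588 None
600 [143. 145.]
612 None
624 None
636 None
648 None
660 None
672 None
684 None
696 None
```

```bash
cat >> h.py <<'E'
def lid():
    for n in('scene','wrist'):
        Q=cloud(cam(n)); k=(abs(Q[...,1]-128)<34)&(Q[...,0]>520)&(Q[...,0]<700)&(Q[...,2]>60)&(Q[...,2]<200)
        print(n,[(x,np.percentile(Q[...,2][k&(abs(Q[...,0]-x)<5)],[10,50,90]).round(0).tolist()) for x in range(535,700,12) if (k&(abs(Q[...,0]-x)<5)).sum()>8])
E
python3 -c "
from h import *
lid()"
```

```text
scene [(547, [67.0, 72.0, 76.0]), (559, [69.0, 75.0, 144.0]), (571, [73.0, 80.0, 147.0]), (583, [75.0, 93.0, 141.0]), (595, [78.0, 139.0, 149.0]), (607, [84.0, 154.0, 191.0]), (619, [79.0, 123.0, 189.0]), (631, [74.0, 92.0, 123.0]), (643, [69.0, 91.0, 113.0]), (655, [71.0, 84.0, 103.0])]
wrist [(547, [68.0, 72.0, 74.0]), (559, [68.0, 73.0, 142.0]), (571, [73.0, 144.0, 148.0]), (583, [90.0, 137.0, 141.0]), (595, [141.0, 146.0, 149.0]), (607, [141.0, 165.0, 194.0]), (619, [130.0, 134.0, 137.0]), (631, [120.0, 124.0, 127.0]), (643, [111.0, 114.0, 117.0]), (655, [100.0, 103.0, 107.0]), (667, [94.0, 95.0, 97.0])]
```

Request:
{"fn": "servo_tool", "kwargs": {"motion": [[[-0.013,0,-0.011,0,0,0,1],[-0.025,0,-0.022,0,0,0,1],[-0.033,0,-0.032,0,0,0,1],[-0.041,0,-0.041,0,0,0,1],[-0.048,0,-0.052,0,0,0,1],[-0.054,0,-0.062,0,0,0,1],[-0.06,0,-0.07,0,0,0,1],[-0.066,0,-0.077,0,0,0,1],[-0.074,0,-0.082,0,0,0,1],[-0.074,0,-0.082,0,0,0,1]]]}}

```text
clock: 23.45
eef_pos: [581.9, 127.7, 100.7]
eef_rot: [-3.141, -0.001, -3.141]
wrist_force: [0.3, -0.6, -0.3]
finger_gap: 0.5
finger_force: 0.0
```

```bash
python3 -c "
from h import *
lid();s=manip.read_state();print(s['eef_pos'],s['wrist_force'])"
```

```text
scene [(547, [69.0, 81.0, 85.0]), (559, [82.0, 88.0, 99.0]), (571, [99.0, 136.0, 177.0]), (583, [90.0, 121.0, 173.0]), (595, [65.0, 96.0, 101.0]), (607, [77.0, 98.0, 102.0]), (619, [79.0, 97.0, 99.0]), (631, [80.0, 98.0, 100.0]), (643, [78.0, 97.0, 99.0]), (655, [79.0, 95.0, 98.0])]
wrist [(547, [69.0, 82.0, 83.0]), (559, [81.0, 82.0, 85.0]), (571, [99.0, 128.0, 162.0]), (583, [98.0, 99.0, 155.0]), (595, [97.0, 98.0, 99.0]), (607, [97.0, 97.0, 98.0]), (619, [96.0, 97.0, 98.0]), (643, [96.0, 96.0, 97.0])]
[582.5110685  127.76237143 101.17433932] [-0.31368843  1.17582896  0.86751308]
```

Request:
{"fn": "servo_tool", "kwargs": {"motion": [[[0,0,-0.003,0,0,0,1],[0,0,-0.006,0,0,0,1],[0,0,-0.008,0,0,0,1],[0,0,-0.01,0,0,0,1],[0,0,-0.011,0,0,0,1],[0,0,-0.012,0,0,0,1],[0,0,-0.012,0,0,0,1]]]}}

```text
clock: 24.25
eef_pos: [582.6, 127.7, 95.6]
eef_rot: [3.142, 0.0, -3.141]
wrist_force: [-3.6, -0.8, 7.4]
finger_gap: 0.7
finger_force: 4.1
```

Request:
{"fn": "servo_tool", "kwargs": {"motion": [[[0,0,-0.002,0,0,0,1],[0,0,-0.004,0,0,0,1],[0,0,-0.004,0,0,0,1]]]}}

```text
clock: 24.55
eef_pos: [582.7, 127.8, 95.3]
eef_rot: [3.141, 0.001, -3.141]
wrist_force: [-11.8, -3.0, 23.3]
finger_gap: 0.5
finger_force: 12.0
```

Request:
{"fn": "servo_tool", "kwargs": {"motion": [[[0,0,0.02,0,0,0,1],[0,0,0.1,0,0,0,1],[-0.1,0,0.2,0,0,0,1],[-0.2,0,0.25,0,0,0,1],[-0.3,-0.05,0.25,0,0,0,1],[-0.36,-0.15,0.25,0,0,0,1],[-0.36,-0.25,0.25,0,0,0,1],[-0.36,-0.35,0.25,0,0,0,1],[-0.36,-0.45,0.25,0,0,0,1],[-0.36,-0.45,0.25,0,0,0,1]]]}}

```text
clock: 25.55
eef_pos: [401.9, -100.2, 218.4]
eef_rot: [-3.141, 0.001, 3.14]
wrist_force: [0.3, 0.6, -0.4]
finger_gap: 0.1
finger_force: 0.0
```

Run:
```python
from h import *
a=cam('top');Q=cloud(a);k=(abs(Q[...,1]-128)<28)
for x in range(550,662,12):
    m=k&(abs(Q[...,0]-x)<6)&(Q[...,2]>40)&(Q[...,2]<250);print(x,np.median(Q[...,2][m]).round(1))
s=manip.read_state();print(s['eef_pos'],s['wrist_force'])
k=(abs(Q[...,0]-450)<110)&(abs(Q[...,1]-20)<14)&(Q[...,2]>4);print(np.percentile(Q[k],[2,50,98],axis=0).round(0))
lid()
```

```text
550 78.2
562 80.0
574 96.4
586 96.2
598 96.5
610 96.4
622 96.7
634 96.5
646 96.1
658 94.5
[ 402.07368162 -101.68011779  218.18744045] [-0.58007687  1.24562841 -0.21816287]
[[362.  11.   4.]
 [443.  22.  12.]
 [534.  33.  21.]]
scene [(547, [68.0, 78.0, 81.0]), (559, [78.0, 86.0, 96.0]), (571, [66.0, 96.0, 98.0]), (583, [84.0, 96.0, 98.0]), (595, [66.0, 96.0, 98.0]), (607, [82.0, 97.0, 99.0]), (619, [84.0, 96.0, 98.0]), (631, [85.0, 97.0, 99.0]), (643, [81.0, 96.0, 98.0])]
wrist [(535, [67.0, 72.0, 76.0]), (547, [67.0, 76.0, 77.0]), (559, [76.0, 78.0, 87.0]), (571, [77.0, 78.0, 82.0]), (607, [94.0, 95.0, 96.0]), (619, [93.0, 95.0, 96.0]), (631, [84.0, 95.0, 96.0]), (643, [91.0, 95.0, 96.0]), (655, [85.0, 94.0, 95.0])]
```

```bash
python3 -c "
from cell import manip
print(manip.sign_off())"
```

```text
the job is handed in; nothing more can be done
None
```

I handed the job in at about 25.6 s on the robot's clock: the lid measures level and shut over the 9 mm and 5 mm plates, and the spatula lies flat. The 12 mm plate and the other things were not handled; hand-in returned no verdict.

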